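# Square up a machine-guard frame by its diagonals

## Robot

A 6-joint arm with a two-finger parallel gripper is mounted at the origin on the work surface. World frame = base frame: x ahead of the robot, y to its left, z up, the work surface at z = 0. Lengths are in m, angles in rad, forces in N, time in s.
With the tool pointing down it reaches from about 0.35 to 0.975 m from the base axis. Payload 4.9 kg.
Tool frame: the origin (TCP) lies between the finger pads; the fingertips stand arm.tip_extent ahead of it and the grasp point (between the pads) lies 11 mm behind it (arm.tip_extent is the distance from the TCP to the fingertips, in m); z points along the fingers, x is the direction in which the jaws open and shut, and the axes are right-handed (so a half turn about z gives the same grasp; the last joint's range is limited). The gripper opens to 85 mm and grips with 20 to 120 N. Pads are 22 mm wide; open, the fingers measure 114 mm over their backs; the gripper's body (76 mm by 85 mm) begins 54 mm behind the grasp point. The pads swing forward as they close: fully open they stand 13 mm farther back than shut.
Start: joints at [0.999, 0.053, 1.613, -0, 1.476, -0.119], TCP at [0.273, 0.562, 0.239] pointing down, gripper open.
Joint ranges: [-3.01, 3.01], [-1.01, 2.22], [0.06, 2.58], [-1.02, 4.17], [0.09, 2.62], [-3.14, 3.14]. Speed limits (rad/s): [2.57, 2.57, 3.14, 3.14, 3.14, 3.14].

## Interface

Orientations are given as a 3x3 rotation matrix whose columns are the frame's x, y, z axes.
In Python, from cell import arm, optics, job, spotter gives the robot as it stands.
- The arm moves only by the tool move_arm, never from a script. Its argument "increments" is text: rows parted by semicolons, each of 5 numbers parted by spaces: the gripper's target within -1 to 1 (shut at 1, half-way at 0, fully open at -1), then the shift along the tool's x, y, z in cm, then the turn about the tool's z in degrees. In form: hand tx ty tz spin; .... A call has 1 to 10 rows; each row shifts and turns the pose as measured when the row begins, along the tool's axes as they then stand; what a row does not reach is not made up. A row lasts 1/10 s, in which the tool goes at most 50 mm and 8.59 degrees, less where a joint would pass 70% of its speed; a pose out of reach is approached as far as the arm can. A call is refused whole if a number of a shift passes 5 or a number of a turn 8.59, either way. A call with a gripper value outside its range is refused whole. The fingers move at their own pace and stop on an object; the grip force is fixed at half the most. Time passes only in rows, so rows that do not move let the fingers close. It gives the time, the measured TCP pose, the force and the opening at its end, in the units of the state.
- arm.state(): the state, without advancing time (a new reading comes with each control period).
- optics.read_camera(name): name is "scene" or "top"; returns a dict with "image" (384x512x3 uint8, red, green, blue), "fx", "fy", "cx", "cy" (pixels), "k1" (the pictures are not rectified: a ray, as slopes to the right and down, at radius r is drawn at 1 + k1 r^2 times it, then the intrinsics apply), "R" (3x3) and "t" (3): a world point X has camera coordinates R X + t. Camera axes: x right, y down, z forward; pixel columns grow to the right and rows downward; lengths in m; the calibration is good to about 2 mm. A picture is of the moment at which its call begins. There is no depth.
- job.job_done(): hands the job in, once; it reports no verdict.
Trained networks look in a picture, given as the dict that the camera call returned (one of the last four; its "shot" number tells which), for a name from the list of things; names that differ only in an ending like _2 or _b are one class to them, and where a whole thing is asked for, a point or a joint stands for the part that bears it (a point fixed in the world has none). Each returns a list of dicts, best first, with "score" (0 to 1); they miss things now and then, are a little off and sometimes report something else, mostly with a low value. They report only what shows in the picture. A call takes as long as a camera call. They do not tell look-alikes from the thing itself.
- spotter.spot_in(picture, target): "box" ([left, top, right, bottom] in pixels, round what is visible of it).
- spotter.outline_of(picture, target): "pixels" (384x512 bool, what is visible of it) and "box" ([left, top, right, bottom] in pixels, round what is visible of it).
- spotter.landmark_of(picture, target): "position" ([column, row] in pixels: a listed point, or the origin of a listed thing).
The state is a dict: "t": time; "joint_positions": joint angles; "joint_vel": joint speeds; "tau": joint torques, N m; "tcp_pos": TCP position; "orientation": TCP orientation; "ft_force": force on the tool from outside, world axes, zero at the start; "wrist_torque": the same for the moment, N m; "finger_gap": finger opening in m.
Only numpy, scipy, OpenCV 4.12 (cv2) and the standard library are available. Lean on these libraries where they do the work, as an engineer would, in place of code of your own. Each camera call takes 0.05 s, during which the arm holds its last target. There are 200 camera calls.

## Task

Check this guard frame for squareness with the sliding rule: drop the rule's eye over the far left post and draw the slide out until its foot bears gently and steadily on the near right post, then measure the other diagonal the same way from the far right post to the near left one. Finish with the rule lying flat on the bench beside the frame, not touching it, and with the near rail shifted sideways (its black handle gives a hold) so that the two diagonals agree within 4 mm; press the rule only lightly on the frame, and do not disturb the other things on the bench.

Things in the scene. Friction and masses are not known exactly. Their poses are not given: they have to be found in the camera images.
- frame: Square frame of grey steel flats on the bench; far rail clamped, two side bars pivot, near rail slides straight along y, 10 N friction, stays put. Origin: on the bench, middle of the true square; x to the far rail, y left, z up. Four upright corner posts, 10 mm dia, tops 36 mm up, axes truly at x, y = +-100 mm; near pair and handle ride on the near rail, off by an unknown s in y, up to 26 mm either way.
- post_left (a point): Top centre of the far left post (fixed, 10 mm dia, 36 mm above the bench), axes as the frame's. Round the posts the frame's steel ends 20 mm above the bench. Diagonal 1 runs from here to the near right post: root of 200^2 + (200 - s)^2 mm between post axes, s being the near rail's offset to +y.
- post_right (a point): Top centre of the far right post (fixed, as the left one). Diagonal 2 runs from here to the near left post: root of 200^2 + (200 + s)^2 mm between post axes. So s = (diagonal 2 - diagonal 1) / 1.41, and 4 mm of difference is 2.8 mm of s.
- handle_top (a point): Top centre of the near rail's black handle, 62 mm above the bench: upright block 14 mm wide along the rail, 18 mm across it, clear from 15 to 62 mm above the bench. Fast on the rail, anywhere within 20 mm of its middle, different on each frame: its place does not tell if the frame is square. Moves with the rail. Axes as the frame's.
- rule: Loose sliding rule, steel and aluminium, 0.28 kg. Origin: underside, centre of its eye, a ring with 20 mm hole, 34 mm outside, 6 mm thick. x runs from eye to foot, z up. Base bar 24 mm wide, 6 mm thick, to x = 201 mm; on it the slide, 14 mm wide, top at 12.5 mm, with grip block and foot. Balances near the grip block.
- rule_eye (a point): The rule's origin again: centre of the eye at its underside.
- rule_grip (a point): Middle of the black grip block on the slide: 40 mm long along the rule, 14 mm wide, from 12.5 to 46.5 mm above the underside; this point 32 mm above the underside and 115 mm from the eye centre with the slide fully in. Gripping it carries the rule; with the eye on a post, moving it draws the slide. Axes as the rule's.
- rule_foot (a point): Middle of the flat outer face of the foot, a cross plate at the slide's end: 52 mm wide across the rule, 8 mm thick, from 1 to 16 mm above the underside; 222 mm from the eye centre with the slide fully in. Axes as the rule's.
- slide (a joint): How far the slide is drawn out, m: 0 fully in, 0.09 fully out; 2 N of friction holds it where it is left. With the eye pulled tight on one post and the foot touching the opposite one, the post axes are this + 232 mm apart.
- chuck_key: Bystander: steel chuck key, T-shaped, 120 x 90 mm, 24 mm high, lying. Origin under its middle.
- oil: Bystander: closed grey plastic oil bottle, 56 mm dia, 130 mm high, standing. Origin under its centre.
- billet: Bystander: stepped brass turning, 60 mm dia, 45 mm high, standing. Origin under its centre.
- gauge_block: Bystander: plain steel block 50 x 75 x 30 mm. Origin under its centre.
There are look-alikes about, which are no part of the job. What is shaped like the rule but orange is not meant.

How it is judged:
By the outcome, as a careful person would: the job done as asked, in the order asked, and still so for the second after the job is handed in, with the robot touching nothing.
It also fails if it takes over 72 s, if anything falls off the work surface, if the arm or the gripper's body presses on something with over 40 N, if the wrist force passes 120 N, or if a joint passes its speed limit or range.

## Working session

There is one attempt and no reset: what is moved stays moved. The work goes in short steps, Python scripts to look and compute and a tool call to move; the robot and the scene stay as the last step left them, time stands still between calls to the robot, and variables do not carry over. Pictures are saved under pics/ and viewed, about 8 in all and at most 12, crops included, and the job is handed in when it is done.

Besides the shell and the picture viewer there is one more tool, called by a JSON object that holds its "name" and its "arguments". move_arm: Moves the arm, as the interface text tells. Its arguments: {"type":"object","properties":{"increments":{"type":"string"}},"required":["increments"]}

```bash
ls; mkdir -p pics; cat > h.py <<'E'
import numpy as np, cv2
from cell import arm, optics, job, spotter
def ray(p,uv):
    x=(uv[0]-p["cx"])/p["fx"]; y=(uv[1]-p["cy"])/p["fy"]
    a,b=x,y
    for _ in range(20):
        r=a*a+b*b; a=x/(1+p["k1"]*r); b=y/(1+p["k1"]*r)
    R=np.array(p["R"]); t=np.array(p["t"])
    return -R.T@t, R.T@np.array([a,b,1.])
def at(p,uv,z):
    o,d=ray(p,uv); return o+d*(z-o[2])/d[2]
def proj(p,X):
    c=np.array(p["R"])@np.array(X)+np.array(p["t"]); a=c[:2]/c[2]
    a=a*(1+p["k1"]*(a@a)); return np.array([a[0]*p["fx"]+p["cx"],a[1]*p["fy"]+p["cy"]])
def save(p,n,box=None,s=1):
    im=p["image"]
    if box: l,t,r,b=box; im=im[t:b,l:r]
    im=cv2.resize(im,None,fx=s,fy=s,interpolation=cv2.INTER_CUBIC)
    cv2.imwrite("pics/"+n,im[:,:,::-1])
E
cat > a.py <<'E'
from h import *
np.set_printoptions(precision=4,suppress=True)
Z=dict(frame=0,post_left=.036,post_right=.036,handle_top=.062,rule_eye=0,rule_grip=.032,rule_foot=.008,chuck_key=0,oil=0,billet=0,gauge_block=0)
for c in("top","scene"):
    p=optics.read_camera(c); save(p,c+"0.png",s=1.5)
    print(c,p["fx"],p["k1"],-np.array(p["R"]).T@p["t"])
    for n,z in Z.items():
        for d in spotter.landmark_of(p,n)[:3]: print(n,round(d["score"],2),np.round(d["position"],1),at(p,d["position"],z))
s=arm.state(); print(s["tcp_pos"],s["orientation"],s["finger_gap"],arm.tip_extent)
E
python3 a.py
```

```text
pics
top 359.33925359816715 -0.06203810987037639 [ 0.3997 -0.1011  1.2739]
post_left 0.97 [195.1 171.3] [0.6391 0.1221 0.036 ]
post_left 0.47 [214.3 135. ] [0.7713 0.0591 0.036 ]
post_right 0.92 [245.8 168. ] [ 0.6539 -0.0554  0.036 ]
handle_top 0.54 [228.5 225.3] [ 0.4512 -0.0024  0.062 ]
rule_eye 0.84 [308.9 183.2] [ 0.6099 -0.282   0.    ]
rule_eye 0.74 [372.1 280.1] [ 0.2698 -0.5061  0.    ]
rule_grip 0.63 [356.1 247.1] [ 0.3848 -0.4414  0.032 ]
rule_grip 0.53 [299.9 207.9] [ 0.5172 -0.2462  0.032 ]
rule_foot 0.59 [341.6 217. ] [ 0.4897 -0.3972  0.008 ]
rule_foot 0.52 [299.4 241.3] [ 0.4018 -0.2479  0.008 ]
chuck_key 0.67 [156.8 179.4] [0.6141 0.2663 0.    ]
billet 0.52 [216.7 133.5] [0.7879 0.0552 0.    ]
billet 0.46 [307.2 179.2] [ 0.6244 -0.2759  0.    ]
gauge_block 0.71 [288.7 141.8] [ 0.7614 -0.2083  0.    ]
scene 478.68653869241064 0.04319366645119189 [ 1.6106 -0.1393  0.9675]
post_left 0.69 [340.5 225. ] [0.6249 0.137  0.036 ]
post_right 0.78 [270.2 230.9] [ 0.65   -0.0635  0.036 ]
handle_top 0.46 [290.2 182.7] [0.4657 0.004  0.062 ]
rule_eye 0.85 [136.8 162.2] [ 0.2802 -0.5015  0.    ]
rule_eye 0.55 [196.1 231.5] [ 0.6163 -0.2742 -0.    ]
rule_grip 0.72 [146.4 174.6] [ 0.3908 -0.4478  0.032 ]
rule_grip 0.5 [201.3 198.7] [ 0.5081 -0.2654  0.032 ]
rule_foot 0.82 [157.  197.4] [ 0.4746 -0.4051  0.008 ]
rule_foot 0.7 [208.6 183.9] [ 0.4062 -0.2505  0.008 ]
rule_foot 0.67 [200.6 197.8] [ 0.4755 -0.2711  0.008 ]
chuck_key 0.58 [385.5 230. ] [0.6069 0.2759 0.    ]
oil 0.59 [369.7 267.8] [0.7525 0.2003 0.    ]
billet 0.56 [315.3 277.6] [ 0.787   0.0505 -0.    ]
gauge_block 0.91 [220.6 266.7] [ 0.75   -0.1985  0.    ]
[0.2734 0.562  0.2393] [[ 0.4375  0.8992 -0.    ]
 [ 0.8992 -0.4375 -0.0001]
 [-0.0001  0.     -1.    ]] 0.08534859285631674 0.008
```

View pics/top0.png

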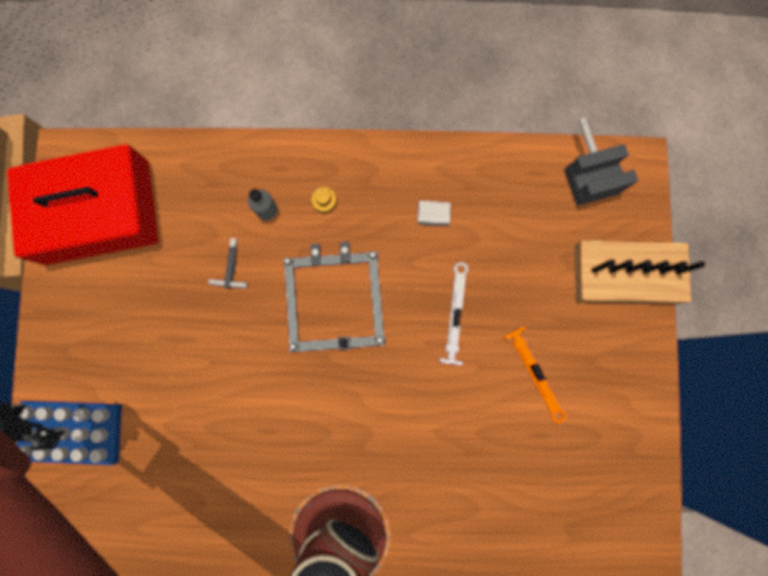

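View pics/scene0.png

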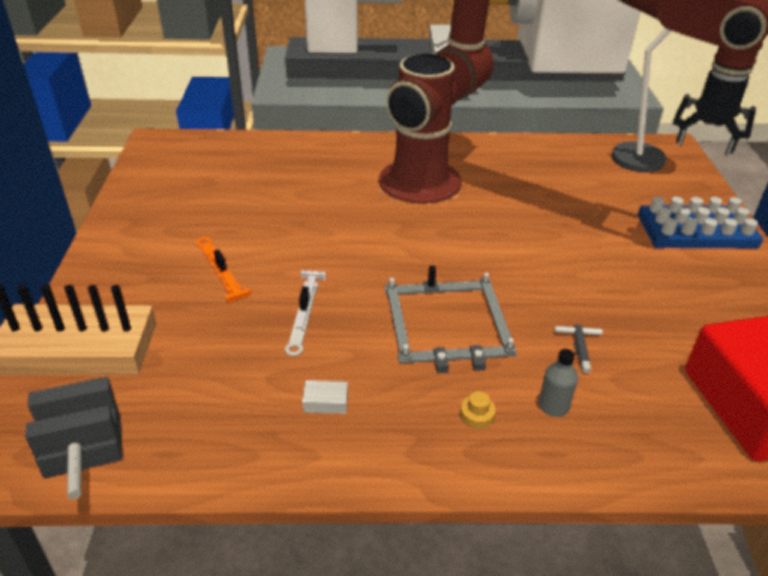

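```bash
cat > b.py <<'E'
from h import *
p=optics.read_camera("top"); save(p,"f1.png",(182,158,322,250),5.5)
q=optics.read_camera("scene"); save(q,"f2.png",(186,170,356,250),4.5)
np.savez("pq.npz",p=p,q=q)
E
python3 b.py
```

```text
(no output)
```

View pics/f1.png

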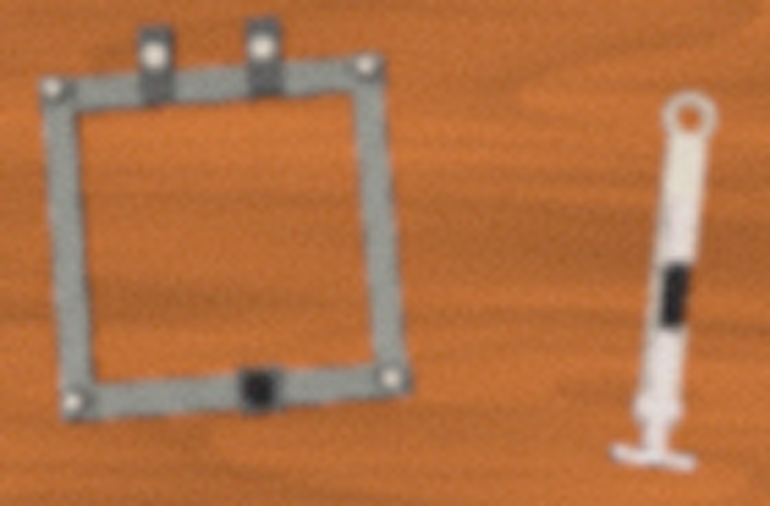

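View pics/f2.png

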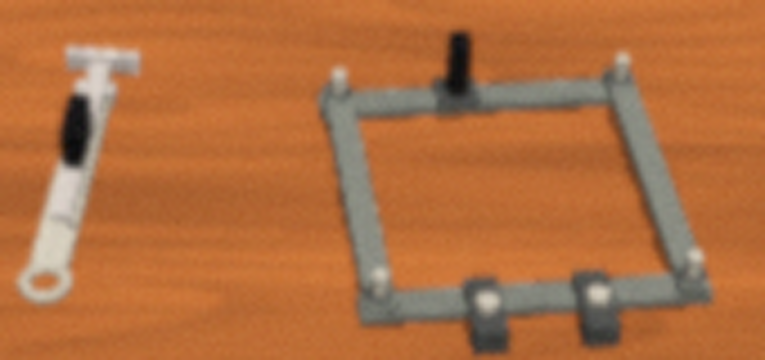

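```bash
cat > c.py <<'E'
from h import *
np.set_printoptions(precision=4,suppress=True)
d=np.load("pq.npz",allow_pickle=True); p=d["p"].item(); q=d["q"].item()
A=dict(FL=(54,88),FR=(367,66),NR=(392,378),NL=(74,402),H=(260,390),eye=(690,117),grip=(674,296),foot=(653,459))
B=dict(FL=(694,252),FR=(380,271),NR=(339,72),NL=(622,58),H=(459,36),eye=(45,282))
Z=dict(FL=.036,FR=.036,NR=.036,NL=.036,H=.062,eye=.003,grip=.0465,foot=.012)
P={}
for n,z in Z.items():
    a=at(p,(182+(A[n][0]+.5)/5.5-.5,158+(A[n][1]+.5)/5.5-.5),z); b=None
    if n in B: b=at(q,(186+(B[n][0]+.5)/4.5-.5,170+(B[n][1]+.5)/4.5-.5),z)
    print(n,a[:2],None if b is None else b[:2]); P[n]=a[:2] if b is None else (a[:2]+b[:2])/2
    if n in("eye","grip","foot"): P[n]=a[:2]
for x,y in("FL FR","NL NR","FL NL","FR NR","FL NR","FR NL","eye foot","eye grip"): pass
E
sed -i '/^for x,y/d' c.py; cat >> c.py <<'E'
for k in("FL FR","NL NR","FL NL","FR NR","FL NR","FR NL","eye foot","eye grip"):
    x,y=k.split(); v=P[y]-P[x]; print(k,np.linalg.norm(v),np.degrees(np.arctan2(v[1],v[0])))
E
python3 c.py
```

```text
FL [0.6307 0.1348] [0.6274 0.1347]
FR [ 0.6484 -0.0644] [ 0.6457 -0.0638]
NR [ 0.4503 -0.0842] [ 0.4483 -0.0843]
NL [0.4316 0.1145] [0.4308 0.1143]
H [ 0.4405 -0.0039] [ 0.4404 -0.0022]
eye [ 0.6251 -0.2749] [ 0.6226 -0.275 ]
grip [ 0.504  -0.2592] None
foot [ 0.4028 -0.2507] None
FL FR 0.19965512572088606 -84.82471108915735
NL NR 0.19943514472889096 -84.79029801662992
FL NL 0.19886393833199809 -174.1137499553901
FR NR 0.19874155263212323 -174.17674591706134
FL NR 0.2832981500889917 -129.37081990929062
FR NL 0.28004234017633356 140.41559892998282
eye foot 0.22361602745822456 173.78142966741703
eye grip 0.12208725147100132 172.59541373668614
```

```bash
cat > plan.py <<'E'
import sys
from h import *
def plan(x,y,z,head,hand,step=4.5,mx=8.5,maxrows=10):
    s=arm.state(); R=np.array(s["orientation"]); P=np.array(s["tcp_pos"])
    h=np.degrees(np.arctan2(R[1,0],R[0,0])); dh=(head-h+180)%360-180
    d=np.array([x,y,z])-P; n=max(1,int(np.ceil(max(np.linalg.norm(d)*100/step,abs(dh)/mx))))
    rows=[]
    for i in range(min(n,maxrows)):
        a=np.radians(h+dh*i/n); c=d/n*100
        tx=c[0]*np.cos(a)+c[1]*np.sin(a); ty=c[0]*np.sin(a)-c[1]*np.cos(a)
        rows.append(f"{hand} {tx:.2f} {ty:.2f} {-c[2]:.2f} {-dh/n:.2f}")
    print(f"t={s['t']:.2f} pos={np.round(P,4)} head={h:.2f} tilt={np.round(R[:2,2],4)} F={np.round(s['ft_force'],2)} gap={s['finger_gap']:.4f} n={n}\n"+"; ".join(rows))
if __name__=="__main__":
    a=[float(v) for v in sys.argv[1:]]; plan(*a)
E
python3 plan.py .509 -.262 .15 83.4 -1
```

```text
t=1.30 pos=[0.2734 0.562  0.2393] head=64.05 tilt=[ 0.     -0.0001] F=[-0.52  0.42 -0.59] gap=0.0857 n=20
-1.0 -3.19 2.86 0.45 -0.97; -1.0 -3.24 2.81 0.45 -0.97; -1.0 -3.28 2.75 0.45 -0.97; -1.0 -3.33 2.70 0.45 -0.97; -1.0 -3.38 2.64 0.45 -0.97; -1.0 -3.42 2.58 0.45 -0.97; -1.0 -3.46 2.52 0.45 -0.97; -1.0 -3.50 2.47 0.45 -0.97; -1.0 -3.55 2.41 0.45 -0.97; -1.0 -3.59 2.35 0.45 -0.97
```

{"name": "move_arm", "arguments": {"increments": "-1 -3.2 2.85 0.45 -1; -1 -3.25 2.8 0.45 -1; -1 -3.3 2.75 0.45 -1; -1 -3.35 2.7 0.45 -1; -1 -3.4 2.65 0.45 -1; -1 -3.4 2.6 0.45 -1; -1 -3.45 2.5 0.45 -1; -1 -3.5 2.45 0.45 -1; -1 -3.55 2.4 0.45 -1; -1 -3.6 2.35 0.45 -1"}}

```text
t: 2.3
tcp_pos: [0.3969, 0.1411, 0.1938]
orientation: [[0.257, 0.966, 0.007], [0.966, -0.257, 0.004], [0.005, 0.006, -1.0]]
ft_force: [1.1, 0.4, -0.3]
finger_gap: 0.0852
```

```bash
python3 plan.py .509 -.262 .15 83.4 -1
```

```text
t=2.30 pos=[0.3969 0.1411 0.1938] head=75.13 tilt=[0.007  0.0037] F=[ 1.06  0.37 -0.25] gap=0.0852 n=10
-1.0 -3.61 2.12 0.44 -0.83; -1.0 -3.64 2.07 0.44 -0.83; -1.0 -3.67 2.01 0.44 -0.83; -1.0 -3.70 1.96 0.44 -0.83; -1.0 -3.72 1.91 0.44 -0.83; -1.0 -3.75 1.85 0.44 -0.83; -1.0 -3.78 1.80 0.44 -0.83; -1.0 -3.80 1.74 0.44 -0.83; -1.0 -3.83 1.69 0.44 -0.83; -1.0 -3.85 1.63 0.44 -0.83
```

{"name": "move_arm", "arguments": {"increments": "-1 -3.6 2.1 0.45 -0.8; -1 -3.65 2.05 0.45 -0.8; -1 -3.65 2 0.45 -0.8; -1 -3.7 1.95 0.45 -0.8; -1 -3.7 1.9 0.45 -0.8; -1 -3.75 1.85 0.45 -0.8; -1 -3.8 1.8 0.45 -0.8; -1 -3.8 1.75 0.45 -0.8; -1 -3.85 1.7 0.45 -0.8; -1 -3.85 1.65 0.45 -0.8"}}

```text
t: 3.3
tcp_pos: [0.5118, -0.2809, 0.1503]
orientation: [[0.117, 0.993, 0.018], [0.993, -0.117, 0.002], [0.004, 0.017, -1.0]]
ft_force: [1.1, 0.4, 0.1]
finger_gap: 0.0855
```

```bash
cat > d.py <<'E'
from h import *
p=optics.read_camera("scene"); save(p,"g1.png",(186,170,306,250),5)
E
python3 d.py; python3 plan.py .509 -.262 .027 83.4 -1
```

```text
t=3.35 pos=[ 0.5124 -0.2865  0.1495] head=83.11 tilt=[ 0.0179 -0.0019] F=[-3.58 -3.69  1.14] gap=0.0853 n=3
-1.0 0.80 -0.21 4.08 -0.10; -1.0 0.80 -0.21 4.08 -0.10; -1.0 0.80 -0.21 4.08 -0.10
```

View pics/g1.png

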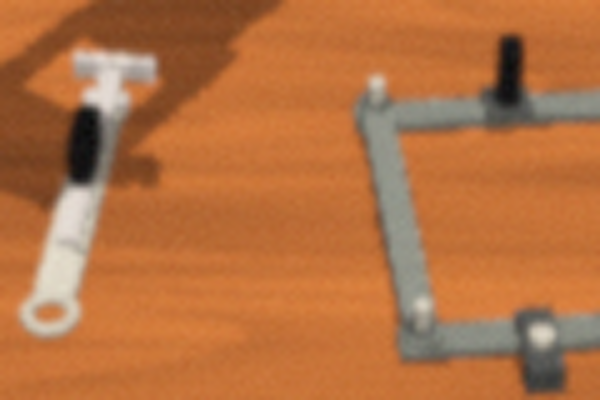

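{"name": "move_arm", "arguments": {"increments": "-1 0 0 0 0; -1 0 0 0 0; -1 0 0 0 0"}}

```text
t: 3.65
tcp_pos: [0.5121, -0.2879, 0.1487]
orientation: [[0.123, 0.992, 0.017], [0.992, -0.123, -0.001], [0.001, 0.017, -1.0]]
ft_force: [0.7, 0.1, 0.0]
finger_gap: 0.0856
```

```bash
python3 plan.py .508 -.262 .027 83.4 -1 3
```

```text
t=3.65 pos=[ 0.5121 -0.2879  0.1487] head=82.95 tilt=[ 0.0166 -0.0006] F=[0.66 0.09 0.04] gap=0.0856 n=5
-1.0 0.50 -0.15 2.43 -0.09; -1.0 0.50 -0.14 2.43 -0.09; -1.0 0.50 -0.14 2.43 -0.09; -1.0 0.50 -0.14 2.43 -0.09; -1.0 0.50 -0.14 2.43 -0.09
```

{"name": "move_arm", "arguments": {"increments": "-1 0.5 -0.2 2.4 0; -1 0.5 -0.2 2.4 -0.1; -1 0.5 -0.2 2.4 -0.1; -1 0.5 -0.2 1.5 -0.1; -1 0.3 -0.2 0.8 -0.1; -1 0 0 0 0; -1 0 0 0 0"}}

```text
t: 4.35
tcp_pos: [0.5086, -0.2579, 0.0556]
orientation: [[0.108, 0.994, 0.024], [0.994, -0.108, -0.005], [-0.002, 0.024, -1.0]]
ft_force: [0.5, -0.5, 0.8]
finger_gap: 0.0855
```

```bash
python3 plan.py .508 -.262 .027 83.4 -1 3
```

```text
t=4.35 pos=[ 0.5086 -0.2579  0.0556] head=83.82 tilt=[ 0.0239 -0.005 ] F=[ 0.47 -0.5   0.79] gap=0.0855 n=1
-1.0 -0.42 -0.01 2.86 0.42
```

{"name": "move_arm", "arguments": {"increments": "-1 -0.2 0 0.9 0.2; -1 -0.2 0 0.9 0.2; -1 0 0 0.7 0; -1 0 0 0 0; -1 0 0 0 0"}}

```text
t: 4.85
tcp_pos: [0.5108, -0.2645, 0.0315]
orientation: [[0.116, 0.993, 0.028], [0.993, -0.116, -0.008], [-0.005, 0.029, -1.0]]
ft_force: [0.1, 0.2, 0.0]
finger_gap: 0.0855
```

```bash
python3 plan.py .508 -.262 .027 83.4 -1 3; cat > d.py <<'E'
import sys
from h import *
n,c,l,t,r,b,s=sys.argv[1:8]
p=optics.read_camera(c); save(p,n,(int(l),int(t),int(r),int(b)),float(s))
E
python3 d.py g2.png scene 186 150 306 250 5
```

```text
t=4.85 pos=[ 0.5108 -0.2645  0.0315] head=83.34 tilt=[ 0.0284 -0.0083] F=[0.14 0.22 0.02] gap=0.0855 n=1
-1.0 0.21 -0.31 0.45 -0.06
```

View pics/g2.png

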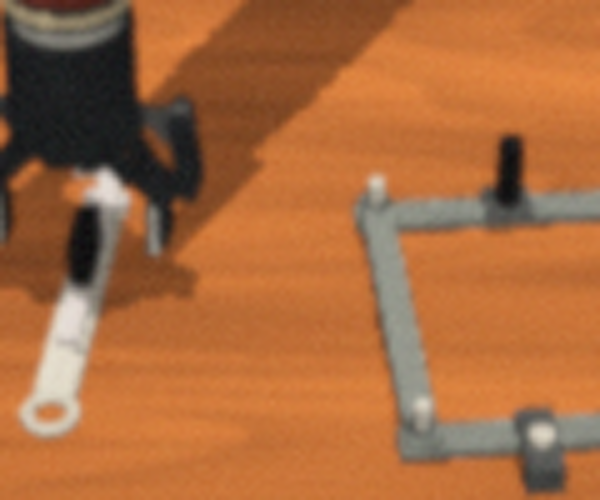

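{"name": "move_arm", "arguments": {"increments": "-1 0.1 0 -1.5 0; -1 0.1 0 -1.5 0; -1 0 0 -1 0; -1 0 0 0 0"}}

```text
t: 5.3
tcp_pos: [0.5107, -0.2625, 0.0769]
orientation: [[0.116, 0.993, 0.031], [0.993, -0.116, -0.01], [-0.006, 0.032, -0.999]]
ft_force: [0.4, -0.2, -0.2]
finger_gap: 0.0856
```

{"name": "move_arm", "arguments": {"increments": "-1 0 -0.1 0.6 0; -1 0 -0.1 0.6 0; -1 0 0 0.6 0; -1 0 0 0.6 0; -1 0 0 0.6 0; -1 0 0 0 0"}}

```text
t: 5.9
tcp_pos: [0.5085, -0.2618, 0.043]
orientation: [[0.116, 0.993, 0.029], [0.993, -0.116, -0.009], [-0.005, 0.03, -1.0]]
ft_force: [-0.6, 1.5, -0.5]
finger_gap: 0.0854
```

```bash
python3 plan.py .508 -.262 .027 83.4 -1 3
```

```text
t=5.90 pos=[ 0.5085 -0.2618  0.043 ] head=83.34 tilt=[ 0.0289 -0.0087] F=[-0.59  1.46 -0.47] gap=0.0854 n=1
-1.0 -0.02 -0.05 1.60 -0.06
```

{"name": "move_arm", "arguments": {"increments": "-1 0 -0.05 0.6 0; -1 0 0 0.5 0; -1 0 0 0.3 0; -1 0 0 0 0; 1 0 0 0 0; 1 0 0 0 0; 1 0 0 0 0; 1 0 0 0 0; 1 0 0 0 0; 1 0 0 0 0"}}

```text
t: 6.9
tcp_pos: [0.5088, -0.2623, 0.0281]
orientation: [[0.116, 0.993, 0.029], [0.993, -0.115, -0.009], [-0.006, 0.03, -1.0]]
ft_force: [-1.1, 0.5, -0.6]
finger_gap: 0.0131
```

{"name": "move_arm", "arguments": {"increments": "1 0 0 0 0; 1 0 0 0 0"}}

```text
t: 7.1
tcp_pos: [0.5088, -0.2623, 0.0281]
orientation: [[0.116, 0.993, 0.03], [0.993, -0.115, -0.009], [-0.006, 0.03, -1.0]]
ft_force: [-0.1, 0.2, -0.5]
finger_gap: 0.0131
```

```bash
python3 plan.py .508 -.262 .12 83.4 1 3
```

```text
t=7.10 pos=[ 0.5088 -0.2623  0.0281] head=83.36 tilt=[ 0.0296 -0.0094] F=[-0.1   0.19 -0.53] gap=0.0131 n=4
1.0 0.00 -0.02 -2.30 -0.01; 1.0 0.00 -0.02 -2.30 -0.01; 1.0 0.00 -0.02 -2.30 -0.01; 1.0 0.00 -0.02 -2.30 -0.01
```

{"name": "move_arm", "arguments": {"increments": "1 0 0 -1.2 0; 1 0 0 -2 0; 1 0 0 -2 0; 1 0 0 -2 0; 1 0 0 -1.2 0; 1 0 0 0 0"}}

```text
t: 7.7
tcp_pos: [0.5037, -0.2595, 0.1141]
orientation: [[0.116, 0.993, 0.024], [0.993, -0.116, -0.005], [-0.002, 0.024, -1.0]]
ft_force: [1.0, 0.1, -3.6]
finger_gap: 0.013
```

```bash
python3 plan.py .555 .045 .12 140.5 1 2.2
```

```text
t=7.70 pos=[ 0.5037 -0.2595  0.1141] head=83.35 tilt=[ 0.0235 -0.005 ] F=[ 1.01  0.08 -3.55] gap=0.0130 n=15
1.0 2.06 0.10 -0.04 -3.81; 1.0 2.04 0.24 -0.04 -3.81; 1.0 2.02 0.38 -0.04 -3.81; 1.0 1.99 0.51 -0.04 -3.81; 1.0 1.96 0.64 -0.04 -3.81; 1.0 1.91 0.77 -0.04 -3.81; 1.0 1.85 0.90 -0.04 -3.81; 1.0 1.79 1.02 -0.04 -3.81; 1.0 1.72 1.13 -0.04 -3.81; 1.0 1.64 1.25 -0.04 -3.81
```

{"name": "move_arm", "arguments": {"increments": "1 1 0.1 -0.05 -2; 1 2.05 0.2 -0.05 -3.8; 1 2.05 0.35 -0.05 -3.8; 1 2 0.5 -0.05 -3.8; 1 2 0.65 -0.05 -3.8; 1 1.9 0.75 -0.05 -3.8; 1 1.85 0.9 -0.05 -3.8; 1 1.8 1 -0.05 -3.8; 1 1.7 1.15 -0.05 -3.8; 1 1.65 1.25 -0.05 -3.8"}}

```text
t: 8.7
tcp_pos: [0.5317, -0.0527, 0.1066]
orientation: [[-0.524, 0.852, 0.004], [0.852, 0.524, 0.006], [0.003, 0.006, -1.0]]
ft_force: [0.1, -0.2, -2.7]
finger_gap: 0.013
```

```bash
python3 plan.py .555 .045 .12 140.5 1 2.2
```

```text
t=8.70 pos=[ 0.5317 -0.0527  0.1066] head=121.62 tilt=[0.0037 0.0057] F=[ 0.11 -0.18 -2.66] gap=0.0130 n=5
1.0 1.42 1.42 -0.27 -3.78; 1.0 1.32 1.51 -0.27 -3.78; 1.0 1.22 1.60 -0.27 -3.78; 1.0 1.11 1.67 -0.27 -3.78; 1.0 1.00 1.74 -0.27 -3.78
```

{"name": "move_arm", "arguments": {"increments": "1 1.4 1.4 -0.3 -3.8; 1 1.3 1.5 -0.3 -3.8; 1 1.2 1.55 -0.3 -3.8; 1 0.8 1.2 -0.2 -2.5; 1 0.3 0.6 0 -1; 1 0 0 0 0; 1 0 0 0 0; 1 0 0 0 0"}}

```text
t: 9.5
tcp_pos: [0.5442, 0.0345, 0.1093]
orientation: [[-0.741, 0.672, -0.012], [0.672, 0.741, 0.009], [0.015, -0.002, -1.0]]
ft_force: [0.1, -0.3, -2.7]
finger_gap: 0.0126
```

```bash
python3 plan.py .555 .045 .08 140.5 1 2.2
```

```text
t=9.50 pos=[0.5442 0.0345 0.1093] head=137.81 tilt=[-0.0124  0.0085] F=[ 0.12 -0.34 -2.7 ] gap=0.0126 n=2
1.0 -0.05 0.75 1.47 -1.35; 1.0 -0.06 0.75 1.47 -1.35
```

Adjust and come down to just above the post (eye underside ~45 mm), then check.

{"name": "move_arm", "arguments": {"increments": "1 0 0.7 1.1 -1.3; 1 0 0.7 1.1 -1.3; 1 0 0.1 0.8 -0.2; 1 0 0 0 0; 1 0 0 0 0"}}

```text
t: 10.0
tcp_pos: [0.5539, 0.0453, 0.0752]
orientation: [[-0.774, 0.634, -0.014], [0.634, 0.774, 0.008], [0.017, -0.003, -1.0]]
ft_force: [-0.1, -0.2, -1.7]
finger_gap: 0.0131
```

```bash
python3 plan.py .555 .045 .08 140.5 1 2.2; cat > e.py <<'E'
from h import *
p=optics.read_camera("top"); q=optics.read_camera("scene")
a=cv2.resize(p["image"][155:240,180:270],None,fx=4.2,fy=4.2,interpolation=cv2.INTER_CUBIC)
b=cv2.resize(q["image"][170:250,250:350],None,fx=4.2,fy=4.2,interpolation=cv2.INTER_CUBIC)
h=max(a.shape[0],b.shape[0]); f=lambda i:np.vstack([i,np.zeros((h-i.shape[0],i.shape[1],3),np.uint8)])
import sys; cv2.imwrite("pics/"+sys.argv[1],np.hstack([f(a),f(b)])[:,:,::-1]); np.savez("pq.npz",p=p,q=q)
E
python3 e.py m1.png
```

```text
t=10.00 pos=[0.5539 0.0453 0.0752] head=140.68 tilt=[-0.0145  0.0084] F=[-0.06 -0.2  -1.75] gap=0.0131 n=1
1.0 -0.10 0.05 -0.48 0.18
```

View pics/m1.png

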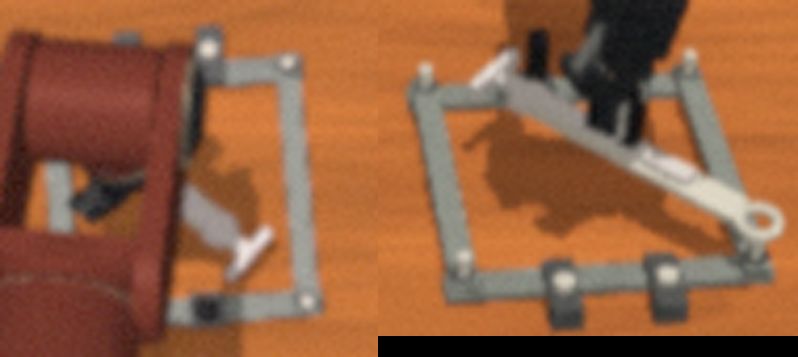

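```bash
python3 - <<'E'
from h import *
q=np.load("pq.npz",allow_pickle=True)["q"].item()
f=lambda c,z:at(q,(250+(c[0]+.5)/4.2-.5,170+(c[1]+.5)/4.2-.5),z)
for z in(.046,.05): print(f((385,220),z))
print(f((756-378,243),.036), f((463-378,257),.036))
E
```

```text
[0.62310745 0.13818353 0.046     ]
[0.6273937  0.13697909 0.05      ]
[0.63500552 0.13296407 0.036     ] [ 0.64964623 -0.0644745   0.036     ]
```

{"name": "move_arm", "arguments": {"increments": "1 -0.15 0 0.6 0; 1 -0.05 0 0.6 0; 1 0 0 0.5 0; 1 0 0 0.2 0; 1 0 0 0 0; 1 0 0 0 0"}}

```text
t: 10.7
tcp_pos: [0.5558, 0.0437, 0.0558]
orientation: [[-0.773, 0.634, -0.012], [0.634, 0.773, 0.008], [0.015, -0.002, -1.0]]
ft_force: [0.8, 0.2, -2.7]
finger_gap: 0.0131
```

```bash
python3 plan.py .5555 .0445 .053 140.5 1 2.2
```

```text
t=10.70 pos=[0.5558 0.0437 0.0558] head=140.65 tilt=[-0.0123  0.0081] F=[ 0.83  0.16 -2.66] gap=0.0131 n=1
1.0 0.08 0.04 0.28 0.15
```

{"name": "move_arm", "arguments": {"increments": "1 0 0 0.15 0; 1 0 0 0.1 0; 1 0 0 0 0; 1 0 0 0 0"}}

```text
t: 11.1
tcp_pos: [0.5562, 0.0437, 0.0537]
orientation: [[-0.773, 0.634, -0.011], [0.634, 0.773, 0.008], [0.014, -0.001, -1.0]]
ft_force: [0.4, -0.5, -2.8]
finger_gap: 0.013
```

{"name": "move_arm", "arguments": {"increments": "1 0 0 0.1 0; 1 0 0 0.1 0; 1 0 0 0 0; 1 0 0 0 0"}}

```text
t: 11.5
tcp_pos: [0.5563, 0.0438, 0.0517]
orientation: [[-0.773, 0.634, -0.011], [0.634, 0.773, 0.008], [0.013, -0.001, -1.0]]
ft_force: [0.3, -0.3, -3.1]
finger_gap: 0.0129
```

```bash
python3 plan.py .5555 .0445 .053 140.5 1 2.2;python3 e.py m2.png
```

```text
t=11.50 pos=[0.5563 0.0438 0.0517] head=140.66 tilt=[-0.0108  0.0081] F=[ 0.3  -0.31 -3.06] gap=0.0129 n=1
1.0 0.11 0.00 -0.13 0.16
```

View pics/m2.png

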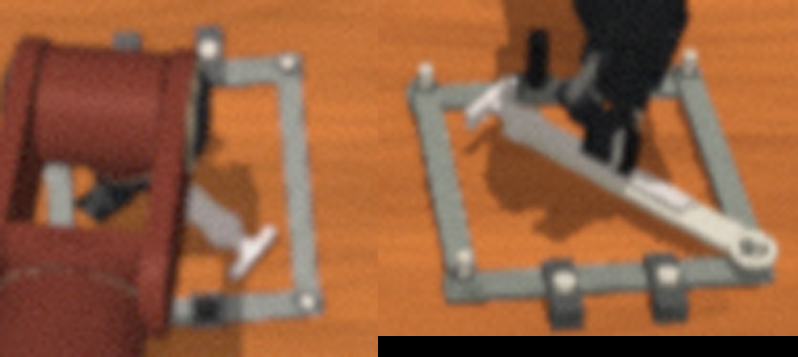

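{"name": "move_arm", "arguments": {"increments": "1 0 -0.15 0.03 0; 1 0 -0.15 0 0; 1 0 0 0 0"}}

```text
t: 11.9
tcp_pos: [0.5546, 0.0416, 0.0515]
orientation: [[-0.773, 0.634, -0.01], [0.634, 0.773, 0.009], [0.013, 0.001, -1.0]]
ft_force: [0.7, 1.3, -3.3]
finger_gap: 0.0129
```

{"name": "move_arm", "arguments": {"increments": "1 0 -0.15 0 0; 1 0 -0.15 0 0; 1 0 0 0 0"}}

```text
t: 12.2
tcp_pos: [0.5528, 0.0395, 0.0515]
orientation: [[-0.773, 0.634, -0.009], [0.634, 0.773, 0.01], [0.013, 0.002, -1.0]]
ft_force: [0.8, 1.1, -3.0]
finger_gap: 0.0131
```

{"name": "move_arm", "arguments": {"increments": "1 0 -0.2 0 0; 1 0 -0.2 0 0; 1 0 -0.2 0 0; 1 0 -0.2 0 0; 1 0 0 0 0"}}

```text
t: 12.7
tcp_pos: [0.5475, 0.0329, 0.0517]
orientation: [[-0.773, 0.634, -0.008], [0.634, 0.773, 0.01], [0.013, 0.002, -1.0]]
ft_force: [0.9, 1.9, -2.4]
finger_gap: 0.013
```

{"name": "move_arm", "arguments": {"increments": "1 0 -0.4 0 0; 1 0 -0.4 0 0; 1 0 -0.4 0 0; 1 0 -0.4 0 0; 1 0 0 0 0"}}

```text
t: 13.2
tcp_pos: [0.5365, 0.0194, 0.0519]
orientation: [[-0.773, 0.634, -0.008], [0.634, 0.773, 0.01], [0.013, 0.003, -1.0]]
ft_force: [0.8, 0.4, -3.1]
finger_gap: 0.0129
```

```bash
python3 plan.py .5555 .0445 .053 140.5 1 2.2
```

```text
t=13.20 pos=[0.5365 0.0194 0.0519] head=140.64 tilt=[-0.0081  0.0101] F=[ 0.77  0.39 -3.11] gap=0.0129 n=2
1.0 0.06 1.57 -0.05 0.07; 1.0 0.06 1.57 -0.05 0.07
```

{"name": "move_arm", "arguments": {"increments": "1 0 -0.4 0 0; 1 0 -0.4 0 0; 1 0 -0.4 0 0; 1 0 -0.3 0 0; 1 0 0 0 0"}}

```text
t: 13.7
tcp_pos: [0.5263, 0.0068, 0.0522]
orientation: [[-0.773, 0.634, -0.008], [0.634, 0.773, 0.01], [0.012, 0.003, -1.0]]
ft_force: [-0.6, 1.9, -2.9]
finger_gap: 0.0128
```

```bash
python3 plan.py .5555 .0445 .053 140.5 1 2.2;python3 e.py m3.png
```

```text
t=13.70 pos=[0.5263 0.0068 0.0522] head=140.64 tilt=[-0.0075  0.0104] F=[-0.59  1.88 -2.94] gap=0.0128 n=3
1.0 0.05 1.59 -0.03 0.05; 1.0 0.05 1.59 -0.03 0.05; 1.0 0.05 1.59 -0.03 0.05
```

View pics/m3.png

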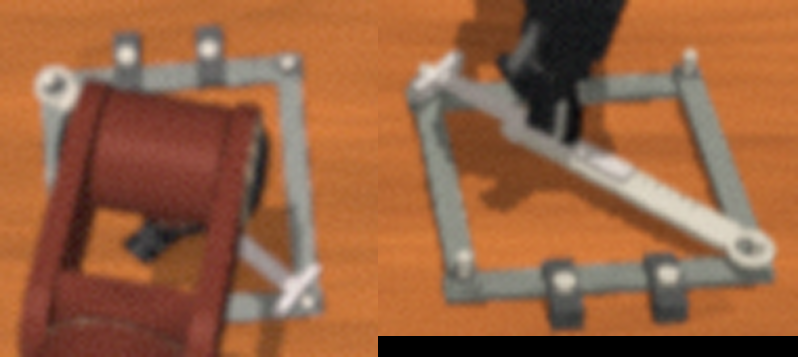

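{"name": "move_arm", "arguments": {"increments": "1 0 -0.15 0.03 0; 1 0 -0.15 0.03 0; 1 0 -0.1 0 0; 1 0 0 0 0"}}

```text
t: 14.2
tcp_pos: [0.5242, 0.0039, 0.0518]
orientation: [[-0.773, 0.634, -0.007], [0.634, 0.774, 0.011], [0.012, 0.004, -1.0]]
ft_force: [-0.1, 1.7, -1.6]
finger_gap: 0.0131
```

{"name": "move_arm", "arguments": {"increments": "1 0 -0.1 0 0; 1 0 -0.1 0 0; 1 0 0 0 0"}}

```text
t: 14.5
tcp_pos: [0.5241, 0.0037, 0.0521]
orientation: [[-0.773, 0.634, -0.003], [0.634, 0.773, 0.014], [0.011, 0.009, -1.0]]
ft_force: [0.5, 0.9, -1.6]
finger_gap: 0.0132
```

```bash
cat > f.py <<'E'
from h import *
# average a few readings along tool y (costs 0.05 s each)
import sys
F=[];P=[]
for i in range(int(sys.argv[1])):
    optics.read_camera("top"); s=arm.state(); F.append(s["ft_force"]); P.append(s["tcp_pos"])
R=np.array(s["orientation"]); F=np.array(F); P=np.mean(P,0)
print("t",round(s["t"],2),"P",P.round(5),"head",np.degrees(np.arctan2(R[1,0],R[0,0])).round(2),"F",F.mean(0).round(2),"Ftool",(F@R).mean(0).round(2),"sd",(F@R).std(0).round(2),"T",np.round(s["wrist_torque"],2))
for n,e in(("FL",(.629,.1348)),("FR",(.647,-.0641))): print(n,np.linalg.norm(P[:2]-e).round(4))
E
python3 f.py 4
```

```text
t 14.7 P [0.52412 0.00367 0.0521 ] head 140.64 F [ 1.56  2.33 -2.79] Ftool [0.24 2.76 2.81] sd [0.48 0.64 0.49] T [ 0.37 -0.25  0.02]
FL 0.1679
FR 0.1403
```

{"name": "move_arm", "arguments": {"increments": "1 0 -0.2 0 0; 1 0 -0.2 0 0"}}

```text
t: 14.9
tcp_pos: [0.5241, 0.0031, 0.0532]
orientation: [[-0.772, 0.636, 0.004], [0.635, 0.772, 0.02], [0.01, 0.018, -1.0]]
ft_force: [5.2, 7.3, -2.0]
finger_gap: 0.0125
```

```bash
python3 f.py 6
```

```text
t 15.2 P [0.52417 0.00304 0.05332] head 140.54 F [ 4.57  7.58 -2.27] Ftool [1.27 8.71 2.44] sd [0.74 0.4  0.49] T [ 1.3  -0.81 -0.16]
FL 0.1684
FR 0.14
```

{"name": "move_arm", "arguments": {"increments": "1 0 -0.08 0 0; 1 0 -0.08 0 0; 1 0 -0.08 0 0; 1 0 -0.08 0 0"}}

```text
t: 15.6
tcp_pos: [0.5242, 0.0029, 0.0543]
orientation: [[-0.771, 0.637, 0.01], [0.637, 0.77, 0.026], [0.009, 0.026, -1.0]]
ft_force: [2.8, 4.7, -3.3]
finger_gap: 0.0132
```

```bash
python3 f.py 6;python3 plan.py .5555 .0445 .053 140.5 1 2.2
```

```text
t 15.9 P [0.52422 0.00285 0.05431] head 140.43 F [ 3.37  5.23 -2.6 ] Ftool [0.71 6.11 2.77] sd [0.53 0.32 0.33] T [ 0.89 -0.57 -0.11]
FL 0.1685
FR 0.1399
t=15.90 pos=[0.5242 0.0028 0.0543] head=140.43 tilt=[0.0098 0.0257] F=[ 3.52  5.62 -3.18] gap=0.0131 n=3
1.0 0.08 1.73 0.04 -0.02; 1.0 0.08 1.73 0.04 -0.02; 1.0 0.08 1.73 0.04 -0.02
```

{"name": "move_arm", "arguments": {"increments": "1 0 0.15 0 0; 1 0 0.3 0 0; 1 0 0.4 0 0; 1 0 0.4 0.05 0; 1 0 0.4 0.05 0; 1 0 0.4 0.05 0; 1 0 0.3 0 0; 1 0 0 0 0"}}

```text
t: 16.7
tcp_pos: [0.5378, 0.0199, 0.0518]
orientation: [[-0.771, 0.636, 0.002], [0.636, 0.771, 0.02], [0.011, 0.017, -1.0]]
ft_force: [-0.9, -0.1, -2.4]
finger_gap: 0.0129
```

```bash
python3 f.py 4;python3 plan.py .5555 .0445 .12 140.5 1 2.2
```

```text
t 16.9 P [0.5376  0.01983 0.05171] head 140.46 F [-0.04 -0.45 -2.3 ] Ftool [-0.28 -0.42  2.29] sd [0.4  0.54 0.18] T [-0.1  -0.02 -0.  ]
FL 0.1469
FR 0.1379
t=16.90 pos=[0.5375 0.0198 0.0517] head=140.46 tilt=[0.0023 0.0202] F=[ 0.68 -0.24 -2.23] gap=0.0129 n=4
1.0 0.05 0.76 -1.71 -0.01; 1.0 0.05 0.76 -1.71 -0.01; 1.0 0.05 0.76 -1.71 -0.01; 1.0 0.05 0.76 -1.71 -0.01
```

{"name": "move_arm", "arguments": {"increments": "1 0 -0.3 0 0; 1 0 -0.25 -0.3 0; 1 0 0 -1 0; 1 0 0 -1.8 0; 1 0 0 -2 0; 1 0 0 -1.8 0; 1 0 0 -0.8 0; 1 0 0 0 0"}}

```text
t: 17.7
tcp_pos: [0.5331, 0.0132, 0.1342]
orientation: [[-0.77, 0.638, 0.004], [0.637, 0.77, 0.021], [0.01, 0.018, -1.0]]
ft_force: [1.2, -0.5, -2.7]
finger_gap: 0.0128
```

```bash
python3 plan.py .5297 .0326 .12 50.5 1 2.2 6
```

```text
t=17.70 pos=[0.5331 0.0132 0.1342] head=140.39 tilt=[0.0037 0.0208] F=[ 1.16 -0.53 -2.74] gap=0.0128 n=15
1.0 0.10 0.09 0.09 5.99; 1.0 0.11 0.07 0.09 5.99; 1.0 0.12 0.06 0.09 5.99; 1.0 0.12 0.05 0.09 5.99; 1.0 0.13 0.04 0.09 5.99; 1.0 0.13 0.02 0.09 5.99; 1.0 0.13 0.01 0.09 5.99; 1.0 0.13 -0.00 0.09 5.99; 1.0 0.13 -0.02 0.09 5.99; 1.0 0.13 -0.03 0.09 5.99
```

{"name": "move_arm", "arguments": {"increments": "1 0.1 0.1 0 2; 1 0.1 0.1 0 4; 1 0.1 0.05 0 6; 1 0.1 0.05 0 6; 1 0.1 0 0 6; 1 0.1 0 0 6; 1 0.1 0 0 6; 1 0.1 0 0 6; 1 0.1 0 0 6; 1 0.1 0 0 6"}}

```text
t: 18.7
tcp_pos: [0.5251, 0.0247, 0.1258]
orientation: [[0.103, 0.995, -0.01], [0.994, -0.102, 0.023], [0.022, -0.012, -1.0]]
ft_force: [-1.0, -0.5, -2.7]
finger_gap: 0.0127
```

```bash
python3 plan.py .5297 .0326 .12 50.5 1 2.2 6
```

```text
t=18.70 pos=[0.5251 0.0247 0.1258] head=84.11 tilt=[-0.0096  0.0232] F=[-0.98 -0.53 -2.65] gap=0.0127 n=6
1.0 0.14 0.06 0.10 5.60; 1.0 0.15 0.05 0.10 5.60; 1.0 0.15 0.03 0.10 5.60; 1.0 0.15 0.02 0.10 5.60; 1.0 0.15 0.01 0.10 5.60; 1.0 0.15 -0.01 0.10 5.60
```

{"name": "move_arm", "arguments": {"increments": "1 0.15 0.1 0 6; 1 0.15 0.1 0 6; 1 0.15 0.05 0 6; 1 0.15 0.05 0 6; 1 0.1 0.05 0 5; 1 0.1 0 0 3; 1 0 0 0 1; 1 0 0 0 0; 1 0 0 0 0"}}

```text
t: 19.6
tcp_pos: [0.5255, 0.0323, 0.1168]
orientation: [[0.647, 0.762, -0.024], [0.762, -0.647, 0.026], [0.004, -0.035, -0.999]]
ft_force: [0.9, 0.5, -2.6]
finger_gap: 0.0129
```

```bash
python3 plan.py .5297 .0326 .08 50.5 1 2.2 6
```

```text
t=19.60 pos=[0.5255 0.0323 0.1168] head=49.66 tilt=[-0.0241  0.0263] F=[ 0.9   0.48 -2.56] gap=0.0129 n=2
1.0 0.15 0.15 1.84 -0.42; 1.0 0.15 0.15 1.84 -0.42
```

{"name": "move_arm", "arguments": {"increments": "1 0.15 0.15 0.8 -0.4; 1 0.15 0.15 1 -0.4; 1 0.05 0.05 1 0; 1 0 0 0.6 0; 1 0 0 0 0; 1 0 0 0 0"}}

```text
t: 20.2
tcp_pos: [0.529, 0.0337, 0.078]
orientation: [[0.635, 0.772, -0.027], [0.773, -0.634, 0.027], [0.003, -0.038, -0.999]]
ft_force: [0.0, -0.1, -2.3]
finger_gap: 0.0127
```

```bash
python3 plan.py .5297 .0326 .07 50.5 1 2.2 6; python3 e.py m4.png
```

```text
t=20.20 pos=[0.529  0.0337 0.078 ] head=50.60 tilt=[-0.0268  0.0266] F=[ 0.   -0.14 -2.26] gap=0.0127 n=1
1.0 -0.04 0.13 0.80 0.10
```

View pics/m4.png

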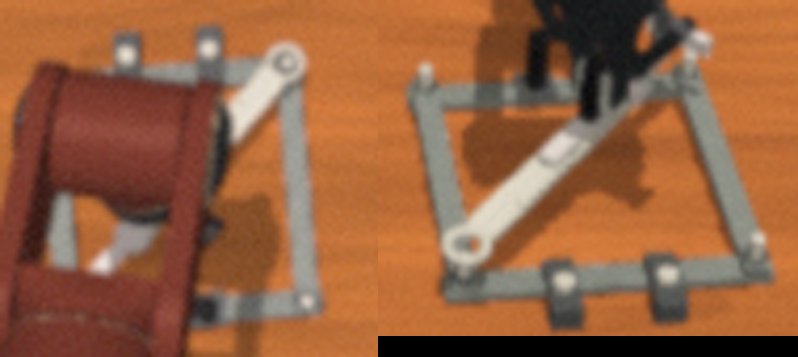

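{"name": "move_arm", "arguments": {"increments": "1 0 0.05 0.5 0; 1 0 0.05 0.6 0; 1 0 0.03 0.4 0; 1 0 0 0 0; 1 0 0 0 0"}}

```text
t: 20.8
tcp_pos: [0.5306, 0.0331, 0.0632]
orientation: [[0.635, 0.772, -0.024], [0.773, -0.634, 0.026], [0.005, -0.035, -0.999]]
ft_force: [-0.2, 0.6, -2.6]
finger_gap: 0.0132
```

```bash
python3 f.py 2
```

```text
t 20.9 P [0.53064 0.03314 0.06325] head 50.59 F [ 0.21 -0.48 -3.01] Ftool [-0.25  0.57  2.99] sd [0.38 0.04 0.15] T [ 0.    0.   -0.03]
FL 0.1415
FR 0.1516
```

{"name": "move_arm", "arguments": {"increments": "1 0 0 0.3 0; 1 0 0 0.3 0; 1 0 0 0 0; 1 0 0 0 0"}}

```text
t: 21.3
tcp_pos: [0.5312, 0.0332, 0.0575]
orientation: [[0.635, 0.772, -0.022], [0.773, -0.634, 0.026], [0.006, -0.034, -0.999]]
ft_force: [-0.8, 0.1, -1.9]
finger_gap: 0.0131
```

{"name": "move_arm", "arguments": {"increments": "1 0 0 0.2 0; 1 0 0 0.2 0; 1 0 0 0 0; 1 0 0 0 0"}}

```text
t: 21.7
tcp_pos: [0.5325, 0.0332, 0.0551]
orientation: [[0.635, 0.772, -0.019], [0.773, -0.634, 0.025], [0.007, -0.031, -1.0]]
ft_force: [-1.1, 0.5, -0.5]
finger_gap: 0.0127
```

```bash
python3 f.py 2
```

```text
t 21.8 P [0.53243 0.03319 0.05503] head 50.6 F [-1.33  0.52 -0.33] Ftool [-0.44 -1.34  0.37] sd [0.46 0.09 0.06] T [-0.18 -0.04 -0.02]
FL 0.1402
FR 0.1503
```

{"name": "move_arm", "arguments": {"increments": "1 0 0 0.15 0; 1 0 0 0.15 0; 1 0 0 0.15 0; 1 0 0 0 0"}}

```text
t: 22.2
tcp_pos: [0.5331, 0.0331, 0.0511]
orientation: [[0.635, 0.773, -0.017], [0.773, -0.634, 0.024], [0.008, -0.029, -1.0]]
ft_force: [-2.5, 0.8, 0.8]
finger_gap: 0.0133
```

```bash
python3 f.py 2; python3 plan.py .5297 .0326 .07 50.5 1 2.2 6
```

```text
t 22.3 P [0.53312 0.03308 0.05117] head 50.59 F [-1.75  0.88  1.33] Ftool [-0.42 -1.95 -1.27] sd [0.41 0.59 0.55] T [-0.31 -0.06 -0.16]
FL 0.1398
FR 0.1497
t=22.30 pos=[0.5331 0.0331 0.0512] head=50.59 tilt=[-0.0171  0.0245] F=[-1.02  0.81  1.87] gap=0.0126 n=1
1.0 -0.25 -0.23 -1.88 0.09
```

{"name": "move_arm", "arguments": {"increments": "1 0 0 0.15 0; 1 0 0 0.1 0; 1 0 0 -0.05 0; 1 0 0 0 0"}}

```text
t: 22.7
tcp_pos: [0.5333, 0.0329, 0.049]
orientation: [[0.635, 0.773, -0.017], [0.773, -0.634, 0.024], [0.008, -0.028, -1.0]]
ft_force: [-1.7, -0.7, 0.8]
finger_gap: 0.0126
```

```bash
python3 f.py 2; python3 e.py m5.png
```

```text
t 22.8 P [0.53323 0.03295 0.04898] head 50.6 F [-1.   -0.3   1.08] Ftool [-0.86 -0.61 -1.07] sd [0.46 0.14 0.11] T [-0.32 -0.19 -0.15]
FL 0.1398
FR 0.1495
```

View pics/m5.png

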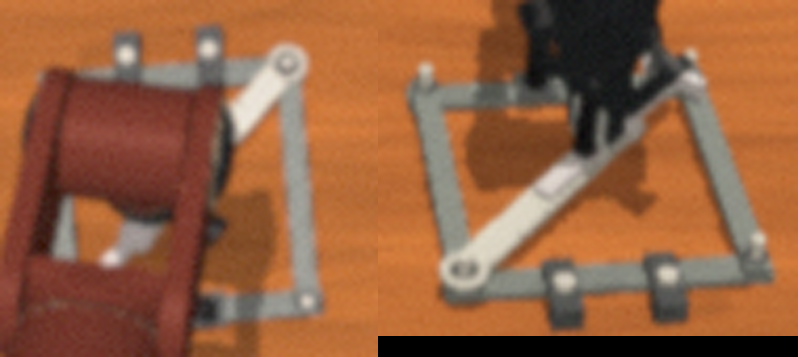

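{"name": "move_arm", "arguments": {"increments": "1 0 -0.15 -0.03 0; 1 0 -0.2 -0.03 0; 1 0 -0.2 0 0; 1 0 -0.2 0 0; 1 0 -0.2 0 0; 1 0 0 0 0"}}

```text
t: 23.5
tcp_pos: [0.526, 0.0391, 0.0495]
orientation: [[0.634, 0.773, -0.014], [0.773, -0.634, 0.023], [0.009, -0.026, -1.0]]
ft_force: [1.4, -0.9, -1.2]
finger_gap: 0.0127
```

```bash
python3 f.py 2
```

```text
t 23.6 P [0.52605 0.03909 0.04957] head 50.63 F [-0.41 -0.82 -1.14] Ftool [-0.9   0.23  1.13] sd [0.01 0.04 0.59] T [-0.22 -0.25  0.04]
FL 0.1406
FR 0.159
```

{"name": "move_arm", "arguments": {"increments": "1 0 -0.15 0 0; 1 0 -0.15 0 0; 1 0 0 0 0"}}

```text
t: 23.9
tcp_pos: [0.5238, 0.041, 0.0497]
orientation: [[0.634, 0.773, -0.014], [0.773, -0.634, 0.023], [0.009, -0.026, -1.0]]
ft_force: [0.7, -1.4, -0.8]
finger_gap: 0.0132
```

```bash
python3 f.py 2
```

```text
t 24.0 P [0.52379 0.04095 0.04968] head 50.62 F [ 0.91 -1.08 -1.2 ] Ftool [-0.26  1.42  1.16] sd [0.21 0.12 0.25] T [-0.3  -0.27  0.04]
FL 0.141
FR 0.1619
```

{"name": "move_arm", "arguments": {"increments": "1 0 -0.15 0 0; 1 0 -0.15 0 0; 1 0 0 0 0"}}

```text
t: 24.3
tcp_pos: [0.5215, 0.0429, 0.0498]
orientation: [[0.635, 0.773, -0.014], [0.773, -0.634, 0.023], [0.009, -0.026, -1.0]]
ft_force: [0.9, -1.4, -2.6]
finger_gap: 0.0131
```

{"name": "move_arm", "arguments": {"increments": "1 0 -0.15 0 0; 1 0 0 0 0"}}

```text
t: 24.5
tcp_pos: [0.5212, 0.0431, 0.05]
orientation: [[0.634, 0.773, -0.011], [0.773, -0.634, 0.022], [0.01, -0.022, -1.0]]
ft_force: [1.5, -1.0, -2.7]
finger_gap: 0.0132
```

```bash
python3 f.py 2
```

```text
t 24.6 P [0.52112 0.04315 0.0499 ] head 50.62 F [ 1.86 -2.05 -2.78] Ftool [-0.43  2.8   2.71] sd [0.42 0.64 0.09] T [-0.36 -0.41 -0.03]
FL 0.1416
FR 0.1654
```

{"name": "move_arm", "arguments": {"increments": "1 0 -0.15 0 0; 1 0 -0.12 0 0; 1 0 -0.08 0 0; 1 0 -0.08 0 0; 1 0 -0.08 0 0; 1 0 -0.08 0 0"}}

```text
t: 25.2
tcp_pos: [0.5209, 0.0435, 0.0517]
orientation: [[0.634, 0.774, 0.0], [0.774, -0.634, 0.014], [0.011, -0.008, -1.0]]
ft_force: [4.5, -3.4, -2.8]
finger_gap: 0.0128
```

```bash
python3 f.py 8;python3 plan.py .5555 .0445 .12 50.5 1 2.2
```

```text
t 25.6 P [0.52087 0.04352 0.05171] head 50.68 F [ 4.14 -3.25 -3.42] Ftool [0.07 5.29 3.37] sd [0.44 0.46 0.41] T [-0.69 -0.71  0.04]
FL 0.1415
FR 0.1658
t=25.60 pos=[0.5209 0.0435 0.0517] head=50.68 tilt=[0.0003 0.0137] F=[ 4.34 -3.44 -3.58] gap=0.0127 n=4
1.0 0.57 0.65 -1.71 0.04; 1.0 0.57 0.65 -1.71 0.04; 1.0 0.57 0.65 -1.71 0.04; 1.0 0.57 0.65 -1.71 0.04
```

{"name": "move_arm", "arguments": {"increments": "1 0 0.15 0 0; 1 0 0.3 0 0; 1 0 0.15 -0.2 0; 1 0 0 -0.8 0; 1 0 0 -1.8 0; 1 0 0 -2 0; 1 0 0 -2 0; 1 0 0 -1.2 0; 1 0 0 0 0"}}

```text
t: 26.5
tcp_pos: [0.5211, 0.0405, 0.133]
orientation: [[0.634, 0.773, -0.014], [0.773, -0.634, 0.02], [0.006, -0.023, -1.0]]
ft_force: [-0.4, -0.1, -2.9]
finger_gap: 0.0129
```

```bash
python3 f.py 1; python3 plan.py .50 -.25 .13 83.4 1 2.2
```

```text
t 26.55 P [0.52058 0.04054 0.13203] head 50.66 F [-0.05  0.72 -2.54] Ftool [ 0.52 -0.43  2.55] sd [0. 0. 0.] T [0.01 0.02 0.02]
FL 0.1437
FR 0.1641
t=26.55 pos=[0.5206 0.0405 0.132 ] head=50.66 tilt=[-0.0156  0.0197] F=[-0.05  0.72 -2.54] gap=0.0130 n=14
1.0 -1.70 1.20 0.01 -2.34; 1.0 -1.75 1.13 0.01 -2.34; 1.0 -1.79 1.06 0.01 -2.34; 1.0 -1.83 0.99 0.01 -2.34; 1.0 -1.87 0.91 0.01 -2.34; 1.0 -1.91 0.83 0.01 -2.34; 1.0 -1.94 0.75 0.01 -2.34; 1.0 -1.97 0.67 0.01 -2.34; 1.0 -1.99 0.59 0.01 -2.34; 1.0 -2.02 0.51 0.01 -2.34
```

{"name": "move_arm", "arguments": {"increments": "1 -0.9 0.6 0 -1; 1 -1.7 1.2 0 -2.3; 1 -1.75 1.1 0 -2.3; 1 -1.8 1 0 -2.3; 1 -1.85 0.95 0 -2.3; 1 -1.9 0.85 0 -2.3; 1 -1.95 0.75 0 -2.3; 1 -2 0.7 0 -2.3; 1 -2 0.6 0 -2.3; 1 -2 0.5 0 -2.3"}}

```text
t: 27.55
tcp_pos: [0.4961, -0.1587, 0.1136]
orientation: [[0.283, 0.958, -0.038], [0.959, -0.282, 0.028], [0.016, -0.045, -0.999]]
ft_force: [-0.3, -0.3, -2.6]
finger_gap: 0.0126
```

```bash
python3 plan.py .50 -.25 .10 83.4 1 2.2
```

```text
t=27.55 pos=[ 0.4961 -0.1587  0.1136] head=73.53 tilt=[-0.0382  0.0281] F=[-0.28 -0.33 -2.64] gap=0.0126 n=5
1.0 -1.73 0.59 0.27 -1.97; 1.0 -1.75 0.53 0.27 -1.97; 1.0 -1.77 0.47 0.27 -1.97; 1.0 -1.78 0.41 0.27 -1.97; 1.0 -1.79 0.35 0.27 -1.97
```

{"name": "move_arm", "arguments": {"increments": "1 -1.75 0.6 0 -2; 1 -1.75 0.5 0 -2; 1 -1.75 0.5 0 -2; 1 -1.4 0.3 0 -2; 1 -0.7 0.2 0 -1; 1 0 0 0.5 0; 1 0 0 1 0; 1 0 0 1.2 0; 1 0 0 0.8 0; 1 0 0 0 0"}}

```text
t: 28.55
tcp_pos: [0.491, -0.2331, 0.0615]
orientation: [[0.126, 0.99, -0.055], [0.991, -0.124, 0.039], [0.032, -0.059, -0.998]]
ft_force: [-0.8, -0.2, -2.5]
finger_gap: 0.0128
```

```bash
python3 plan.py .50 -.25 .045 83.4 1 2.2
```

```text
t=28.55 pos=[ 0.491  -0.2331  0.0615] head=82.73 tilt=[-0.055   0.0391] F=[-0.8  -0.23 -2.49] gap=0.0128 n=2
1.0 -0.78 0.55 0.83 -0.33; 1.0 -0.79 0.55 0.83 -0.33
```

{"name": "move_arm", "arguments": {"increments": "1 -0.2 0 0.7 0; 1 -0.1 0 0.7 0; 1 0 0 0.5 0; 1 0 0 0.3 0; 1 0 0 0.15 0; 1 0 0 0 0"}}

```text
t: 29.15
tcp_pos: [0.4898, -0.2351, 0.0366]
orientation: [[0.126, 0.991, -0.054], [0.992, -0.124, 0.039], [0.031, -0.058, -0.998]]
ft_force: [-1.6, 0.0, -0.7]
finger_gap: 0.0128
```

```bash
python3 f.py 1
```

```text
t 29.2 P [ 0.48999 -0.23512  0.03676] head 82.78 F [-0.31  0.75 -1.12] Ftool [ 0.67 -0.34  1.17] sd [0. 0. 0.] T [ 0.03 -0.05  0.02]
FL 0.3952
FR 0.2322
```

{"name": "move_arm", "arguments": {"increments": "1 0 0 0.2 0; 1 0 0 0.2 0; 1 0 0 0.2 0; 1 0 0 0.1 0; 1 0 0 0 0"}}

```text
t: 29.7
tcp_pos: [0.4924, -0.2362, 0.0328]
orientation: [[0.125, 0.991, -0.047], [0.992, -0.123, 0.035], [0.029, -0.051, -0.998]]
ft_force: [-2.0, 0.9, 1.5]
finger_gap: 0.013
```

```bash
python3 f.py 1
```

```text
t 29.75 P [ 0.49244 -0.23623  0.03282] head 82.82 F [-0.74  1.72  2.28] Ftool [ 1.68 -1.06 -2.18] sd [0. 0. 0.] T [ 0.12 -0.42  0.16]
FL 0.3954
FR 0.2313
```

{"name": "move_arm", "arguments": {"increments": "1 0 0 0.2 0; 1 0 0 0.2 0; 1 0 0 0.1 0; 1 0 0 0 0; 0.2 0 0 0 0; 0 0 0 0 0; -0.5 0 0 0 0; -1 0 0 0 0; -1 0 0 0 0; -1 0 0 0 0"}}

```text
t: 30.75
tcp_pos: [0.4916, -0.2361, 0.0266]
orientation: [[0.126, 0.991, -0.049], [0.992, -0.124, 0.035], [0.029, -0.053, -0.998]]
ft_force: [-0.1, -0.2, 0.5]
finger_gap: 0.0854
```

```bash
python3 plan.py .50 -.25 .12 83.4 -1 2.2
```

```text
t=30.75 pos=[ 0.4916 -0.2361  0.0266] head=82.77 tilt=[-0.0489  0.0353] F=[-0.06 -0.19  0.5 ] gap=0.0854 n=5
-1.0 -0.25 0.20 -1.87 -0.13; -1.0 -0.25 0.20 -1.87 -0.13; -1.0 -0.26 0.20 -1.87 -0.13; -1.0 -0.26 0.20 -1.87 -0.13; -1.0 -0.26 0.20 -1.87 -0.13
```

{"name": "move_arm", "arguments": {"increments": "-1 0 0 -1 0; -1 0 0 -2.5 0; -1 0 0 -3 0; -1 0 0 -3 0; -1 0 0 -1.5 0; -1 0 0 0 0"}}

```text
t: 31.35
tcp_pos: [0.4967, -0.2399, 0.1422]
orientation: [[0.126, 0.991, -0.05], [0.992, -0.124, 0.036], [0.029, -0.054, -0.998]]
ft_force: [0.8, -0.5, -0.1]
finger_gap: 0.0855
```

```bash
cat > k.py <<'E'
from h import *
np.set_printoptions(precision=4,suppress=True)
# bright post tops: subpixel centroid of bright, unsaturated blob near the expected projection
W=dict(FL=(.629,.1348,.034),FR=(.647,-.0641,.034),NR=(.4493,-.0843,.034),NL=(.4312,.1144,.034))
import sys
N=int(sys.argv[1])
for c in("top","scene"):
    ps=[optics.read_camera(c) for _ in range(N)]; p=ps[0]; im=np.mean([x["image"] for x in ps],0)
    g=im.min(2); r={}
    for n,X in W.items():
        u=proj(p,X); G=cv2.getRectSubPix(g.astype(np.float32),(11,11),tuple(map(float,u)))
        m=np.clip(G-np.median(G)-.35*(G.max()-np.median(G)),0,None); yy,xx=np.mgrid[-5:6,-5:6]; m=m*(xx**2+yy**2<20)
        v=u+np.array([(m*xx).sum(),(m*yy).sum()])/m.sum(); r[n]=at(p,v,.036 if c=="top" else .031)[:2]
    d1=np.linalg.norm(r["FL"]-r["NR"]);d2=np.linalg.norm(r["FR"]-r["NL"])
    e=(r["FL"]-r["FR"]);e/=np.linalg.norm(e); mid=(r["NL"]+r["NR"]-r["FL"]-r["FR"])/2
    print(c,r,"d1",d1.round(4),"d2",d2.round(4),"s_diag mm",((d2-d1)/1.414*1e3).round(2),"s_mid",(mid@e*1e3).round(2),"far",np.linalg.norm(r["FL"]-r["FR"]).round(4),"near",np.linalg.norm(r["NL"]-r["NR"]).round(4))
E
python3 k.py 4; python3 plan.py .44 -.003 .12 95.2 -1 3
```

```text
top {'FL': array([0.6274, 0.1355]), 'FR': array([ 0.6459, -0.0622]), 'NR': array([ 0.4526, -0.0833]), 'NL': array([0.4343, 0.1165])} d1 0.2801 d2 0.277 s_diag mm -2.2 s_mid -1.99 far 0.1986 near 0.2007
scene {'FL': array([0.6246, 0.1351]), 'FR': array([ 0.6428, -0.0641]), 'NR': array([ 0.4502, -0.0843]), 'NL': array([0.4321, 0.1147])} d1 0.2803 d2 0.2763 s_diag mm -2.84 s_mid -2.79 far 0.2001 near 0.1998
t=31.75 pos=[ 0.4945 -0.2384  0.1375] head=82.75 tilt=[-0.0567  0.0404] F=[ 0.44 -0.27 -0.25] gap=0.0857 n=9
-1.0 2.52 -0.93 0.19 -1.38; -1.0 2.54 -0.87 0.19 -1.38; -1.0 2.56 -0.81 0.19 -1.38; -1.0 2.58 -0.75 0.19 -1.38; -1.0 2.60 -0.68 0.19 -1.38; -1.0 2.61 -0.62 0.19 -1.38; -1.0 2.63 -0.56 0.19 -1.38; -1.0 2.64 -0.49 0.19 -1.38; -1.0 2.65 -0.43 0.19 -1.38
```

{"name": "move_arm", "arguments": {"increments": "-1 1.3 -0.5 0 -0.7; -1 2.5 -0.9 0 -1.4; -1 2.55 -0.8 0 -1.4; -1 2.6 -0.75 0 -1.4; -1 2.6 -0.7 0 -1.4; -1 2.6 -0.6 0 -1.4; -1 2.6 -0.55 0 -1.4; -1 2 -0.4 0 -1.4; -1 1 -0.2 0 -1; -1 0 0 0 0"}}

```text
t: 32.75
tcp_pos: [0.4409, -0.0247, 0.1442]
orientation: [[-0.087, 0.994, -0.065], [0.995, 0.09, 0.047], [0.052, -0.06, -0.997]]
ft_force: [-0.0, -0.1, -0.2]
finger_gap: 0.0853
```

```bash
python3 plan.py .4405 -.003 .09 95.2 -1 2
```

```text
t=32.75 pos=[ 0.4409 -0.0247  0.1442] head=94.99 tilt=[-0.0647  0.0466] F=[-0.   -0.14 -0.23] gap=0.0853 n=3
-1.0 0.72 0.05 1.81 -0.07; -1.0 0.72 0.05 1.81 -0.07; -1.0 0.72 0.05 1.81 -0.07
```

```bash
cat > lin.py <<'E'
import sys
from h import *
s=arm.state(); R=np.array(s["orientation"]); d=np.array([float(v) for v in sys.argv[1:4]])-s["tcp_pos"]
print(s["t"],s["tcp_pos"],"tool shift cm",(R.T@d*100).round(2),"tilt",R[:2,2].round(3),"F",np.round(s["ft_force"],1))
E
python3 lin.py .4405 -.0035 .035
```

```text
32.75 [ 0.44094031 -0.02472095  0.14415137] tool shift cm [ 1.55  0.81 10.98] tilt [-0.065  0.047] F [-0.  -0.1 -0.2]
```

{"name": "move_arm", "arguments": {"increments": "-1 0.4 0.2 1 0; -1 0.4 0.2 2 0; -1 0.4 0.2 2 0; -1 0.3 0.1 1 0; -1 0 0 0 0; -1 0 0 0 0"}}

```text
t: 33.35
tcp_pos: [0.4435, -0.0079, 0.0807]
orientation: [[-0.082, 0.995, -0.065], [0.995, 0.085, 0.046], [0.051, -0.061, -0.997]]
ft_force: [-0.2, -0.7, -0.5]
finger_gap: 0.0854
```

```bash
python3 lin.py .4405 -.0035 .035; python3 d.py hh.png scene 240 130 340 230 6
```

```text
33.35 [ 0.44348366 -0.0079414   0.08066093] tool shift cm [0.23 0.02 4.59] tilt [-0.065  0.046] F [-0.2 -0.7 -0.5]
```

View pics/hh.png

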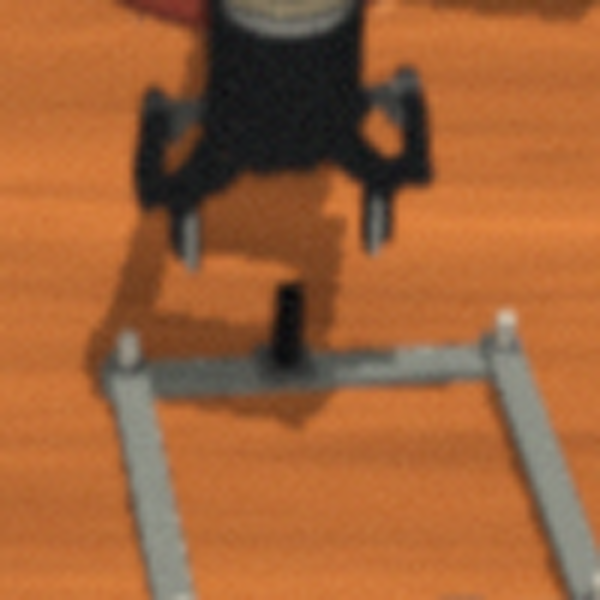

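{"name": "move_arm", "arguments": {"increments": "-1 0.1 0 0.8 0; -1 0.1 0 1.2 0; -1 0 0 1.2 0; -1 0 0 0.9 0; -1 0 0 0.3 0; -1 0 0 0 0; -1 0 0 0 0"}}

```text
t: 34.1
tcp_pos: [0.4414, -0.0044, 0.0346]
orientation: [[-0.081, 0.995, -0.062], [0.995, 0.084, 0.045], [0.05, -0.058, -0.997]]
ft_force: [0.1, -0.4, 0.4]
finger_gap: 0.0851
```

```bash
python3 lin.py .4405 -.0030 .035
```

```text
34.1 [ 0.44136999 -0.00442033  0.03456674] tool shift cm [ 0.15 -0.08 -0.03] tilt [-0.062  0.045] F [ 0.1 -0.4  0.4]
```

{"name": "move_arm", "arguments": {"increments": "-1 0.2 0 0 0; -1 0 0 0 0; 0 0 0 0 0; 0.3 0 0 0 0; 1 0 0 0 0; 1 0 0 0 0; 1 0 0 0 0; 1 0 0 0 0; 1 0 0 0 0; 1 0 0 0 0"}}

```text
t: 35.1
tcp_pos: [0.4427, -0.002, 0.0367]
orientation: [[-0.083, 0.995, -0.059], [0.995, 0.086, 0.044], [0.048, -0.055, -0.997]]
ft_force: [-0.6, 3.6, 1.3]
finger_gap: 0.0134
```

```bash
python3 lin.py .4405 -.0030 .035; python3 k.py 4
```

```text
35.1 [ 0.4426512  -0.00198529  0.03672101] tool shift cm [-0.09 -0.21  0.18] tilt [-0.059  0.044] F [-0.6  3.6  1.3]
top {'FL': array([0.6276, 0.1356]), 'FR': array([ 0.646 , -0.0625]), 'NR': array([ 0.4571, -0.0847]), 'NL': array([0.4353, 0.1147])} d1 0.2786 d2 0.2753 s_diag mm -2.35 s_mid -3.84 far 0.1989 near 0.2006
scene {'FL': array([0.6246, 0.1348]), 'FR': array([ 0.6427, -0.0642]), 'NR': array([ 0.4541, -0.0856]), 'NL': array([0.4321, 0.1139])} d1 0.2786 d2 0.2758 s_diag mm -1.99 s_mid -3.77 far 0.1999 near 0.2007
```

{"name": "move_arm", "arguments": {"increments": "1 0.2 0 0 0; 1 0.3 0 0 0; 1 0 0 0 0"}}

```text
t: 35.8
tcp_pos: [0.4426, -0.0016, 0.0367]
orientation: [[-0.085, 0.995, -0.058], [0.996, 0.087, 0.032], [0.037, -0.055, -0.998]]
ft_force: [-0.3, 5.3, 1.6]
finger_gap: 0.0133
```

```bash
python3 lin.py .4405 .0010 .035
```

```text
35.8 [ 0.44261204 -0.001647    0.0367181 ] tool shift cm [ 0.28 -0.18  0.19] tilt [-0.058  0.032] F [-0.3  5.3  1.6]
```

{"name": "move_arm", "arguments": {"increments": "1 0.4 0 0 0; 1 0.4 0 0 0"}}

```text
t: 36.0
tcp_pos: [0.4423, 0.0019, 0.0367]
orientation: [[-0.086, 0.995, -0.057], [0.996, 0.087, 0.021], [0.025, -0.055, -0.998]]
ft_force: [-0.1, -10.1, -2.3]
finger_gap: 0.0131
```

```bash
python3 lin.py .4405 .0010 .035
```

```text
36.0 [0.4422913  0.00194063 0.03674206] tool shift cm [-0.08 -0.18  0.18] tilt [-0.057  0.021] F [ -0.1 -10.1  -2.3]
```

{"name": "move_arm", "arguments": {"increments": "1 0 0 0 0; 0.5 0 0 0 0; 0 0 0 0 0; -1 0 0 0 0; -1 0 0 0 0; -1 0 0 0 0; -1 0 0 -1.5 0; -1 0 0 -3 0; -1 0 0 -3 0; -1 0 0 -2 0"}}

```text
t: 37.0
tcp_pos: [0.444, 0.0022, 0.1299]
orientation: [[-0.082, 0.994, -0.068], [0.996, 0.084, 0.03], [0.035, -0.065, -0.997]]
ft_force: [0.7, -0.4, 0.1]
finger_gap: 0.0852
```

{"name": "move_arm", "arguments": {"increments": "-1 -1.5 0 0 0; -1 -3 0 0 0; -1 -3 0 0 0; -1 -3.5 0 0 0; -1 -3.5 0 0 0; -1 -3.5 0 0 0; -1 -3 0 0 0; -1 -1.5 0 0 0; -1 0 0 0 0"}}

```text
t: 37.9
tcp_pos: [0.4673, -0.2294, 0.1279]
orientation: [[-0.086, 0.995, -0.055], [0.996, 0.087, 0.03], [0.035, -0.052, -0.998]]
ft_force: [-0.3, 0.5, -0.6]
finger_gap: 0.0855
```

```bash
python3 lin.py .4405 .0010 .035; python3 k.py 6
```

```text
37.9 [ 0.46730559 -0.22939949  0.12793628] tool shift cm [22.85 -0.17 10.11] tilt [-0.055  0.03 ] F [-0.3  0.5 -0.6]
top {'FL': array([0.6274, 0.1355]), 'FR': array([ 0.6455, -0.0621]), 'NR': array([ 0.4521, -0.0806]), 'NL': array([0.4338, 0.1175])} d1 0.2783 d2 0.2776 s_diag mm -0.45 s_mid -0.52 far 0.1984 near 0.199
scene {'FL': array([0.6246, 0.1353]), 'FR': array([ 0.6426, -0.064 ]), 'NR': array([ 0.4497, -0.0814]), 'NL': array([0.4319, 0.1175])} d1 0.2785 d2 0.2781 s_diag mm -0.3 s_mid -0.18 far 0.2002 near 0.1997
```

{"name": "move_arm", "arguments": {"increments": "-1 0 0 -2 0; -1 -2 0 -3 0; -1 -3 0 -3 0; -1 -3 0 -2 0; -1 -3 0 0 0; -1 -2 0 0 0; -1 0 0 0 0; -1 0 0 0 0"}}

```text
t: 39.3
tcp_pos: [0.4845, -0.3635, 0.2259]
orientation: [[-0.091, 0.994, -0.057], [0.995, 0.092, 0.03], [0.035, -0.054, -0.998]]
ft_force: [-0.1, 0.2, -0.5]
finger_gap: 0.0851
```

```bash
python3 - <<'E'
from h import *
np.set_printoptions(precision=3,suppress=True)
Z=dict(rule_eye=.003,rule_grip=.032,rule_foot=.008,chuck_key=0,oil=0,billet=0,gauge_block=0)
for c in("top","scene"):
    p=optics.read_camera(c)
    for n,z in Z.items():
        print(c,n,[(round(d["score"],2),at(p,d["position"],z)[:2].round(3).tolist()) for d in spotter.landmark_of(p,n)[:3]])
    im=cv2.cvtColor(p["image"],cv2.COLOR_RGB2HSV); m=((im[...,1]<70)&(im[...,2]>110)).astype(np.uint8)
    n,l,st,ce=cv2.connectedComponentsWithStats(m)
    for i in range(1,n):
        if st[i,4]>25:
            w=at(p,ce[i],.006)
            if .3<w[0]<.75 and -.45<w[1]<-.1:
                ys,xs=np.nonzero(l==i); q=np.array([at(p,(x,y),.006)[:2] for x,y in zip(xs,ys)]); u=np.linalg.svd(q-q.mean(0))[2][0]
                k=(q-q.mean(0))@u; print("blob",w[:2],st[i],"len",k.max()-k.min(),"dir",np.degrees(np.arctan2(u[1],u[0])),q.min(0),q.max(0))
s=arm.state(); print(s["t"],s["tcp_pos"])
E
python3 k.py 3
```

```text
top rule_eye [(0.67, [0.645, -0.264]), (0.42, [0.275, -0.491])]
top rule_grip [(0.47, [0.493, -0.226])]
top rule_foot [(0.61, [0.393, -0.225])]
top chuck_key [(0.48, [0.622, 0.264])]
top oil [(0.57, [0.763, 0.179]), (0.18, [0.649, -0.258])]
top billet [(0.56, [0.64, -0.257]), (0.53, [0.789, 0.052])]
top gauge_block [(0.73, [0.756, -0.204])]
blob [ 0.523 -0.238] [285 168  21  79 449] len 0.28182959169556143 dir 173.00273557539742 [ 0.385 -0.267] [ 0.664 -0.198]
scene rule_eye [(0.86, [0.274, -0.496]), (0.73, [0.653, -0.259])]
scene rule_grip [(0.74, [0.489, -0.238]), (0.55, [0.389, -0.448])]
scene rule_foot [(0.52, [0.478, -0.415]), (0.49, [0.395, -0.221])]
scene chuck_key [(0.71, [0.608, 0.284])]
scene oil [(0.58, [0.773, 0.2]), (0.25, [0.593, 0.143])]
scene billet [(0.78, [0.781, 0.054])]
scene gauge_block [(0.67, [0.752, -0.206])]
blob [ 0.536 -0.24 ] [197 178  29  66 449] len 0.29768895989805594 dir -6.927129979720495 [ 0.372 -0.269] [ 0.668 -0.198]
blob [ 0.747 -0.21 ] [202 254  30  21 579] len 0.09382129075659337 dir 63.834266479581565 [ 0.71  -0.248] [ 0.78  -0.171]
40.1 [ 0.485 -0.364  0.226]
top {'FL': array([0.6272, 0.1355]), 'FR': array([ 0.6456, -0.062 ]), 'NR': array([ 0.4521, -0.0806]), 'NL': array([0.434 , 0.1173])} d1 0.2781 d2 0.2773 s_diag mm -0.59 s_mid -0.47 far 0.1984 near 0.1987
scene {'FL': array([0.6245, 0.1354]), 'FR': array([ 0.6427, -0.064 ]), 'NR': array([ 0.4496, -0.0814]), 'NL': array([0.432 , 0.1175])} d1 0.2785 d2 0.2781 s_diag mm -0.29 s_mid -0.03 far 0.2002 near 0.1997
```

```bash
python3 -c "
from cell import job; print(job.job_done())"
```

```text
the job is handed in; nothing more can be done
None
```

I measured both diagonals in the order asked, laid the rule on the bench to the right of the frame, and shifted the near rail until the diagonals agree. The job was handed in at about 40 s.

- **Measuring:** On each diagonal the foot bore steadily on its post, with the wrist reading about 6 N and then 5 N, including the slide's 2 N of friction. The first diagonal briefly peaked at about 9 N.
- **Result:** Diagonal 1 was about 3 to 4 mm longer than diagonal 2, which means the rail was off by about -2.5 mm. The cameras gave -2.0 to -2.8 mm and the rule -2.1 to -2.7 mm.
- **Rail:** I gripped the black handle and slid the rail towards +y. Closing the gripper seems to have nudged it about 1 mm the wrong way first, and the final pull made up for that.
- **Last checks:** The two cameras now put the rail offset between 0 and -0.6 mm, so the diagonals agree within about 1 mm. The rule lies about 100 mm from the frame, and the nearby objects are where they were, within the cameras' accuracy.

**Less certain:**
- The tool tilted by up to 4° as it worked, so the rule sat slightly pitched on the first diagonal.
- To level it on the second, I pressed the eye onto the frame with about 4 N.
- I had used all 12 picture views by then, so the final state was checked only by numbers from the camera images. The small rail error is not confirmed by measuring again with the rule.

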